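Lay out a jewellery set on the display board

ROBOT

A 6-joint arm with a two-finger parallel gripper is mounted at the origin on the work surface. World frame = base frame: x ahead of the robot, y to its left, z up, the work surface at z = 0. Lengths are in m, angles in rad, forces in N, time in s.
With the tool pointing down it reaches from about 0.3 to 0.775 m from the base axis. Payload 14.6 kg.
Tool frame: the origin (TCP) lies at the very end of the fingers, on their centre line; the grasp point (between the pads) lies 19 mm behind it; z points along the fingers, y is the line along which they close (so a half turn about z gives the same grasp; the last joint's range is limited). The gripper opens to 94 mm and grips with 3 to 60 N. Pads are 16 mm wide; open, the fingers measure 119 mm over their backs; the gripper's body (75 mm by 177 mm) begins 78 mm behind the grasp point.
Start: joints at [1.051, 0.3, 1.521, -0, 1.321, -0.067], TCP at [0.241, 0.495, 0.205] pointing down, gripper open.
Joint ranges: [-3.03, 3.03], [-0.79, 2.21], [0.23, 2.52], [-1.04, 4.18], [0, 3.07], [-2.55, 2.55]. Speed limits (rad/s): [2.22, 2.22, 2.57, 3.14, 3.14, 3.14].

INTERFACE

Orientations are given as [roll, pitch, yaw] about the fixed x, y, z axes, in that order (R = Rz(yaw) Ry(pitch) Rx(roll)).
In Python, from station import ctrl, cams gives the robot as it stands. The module is installed in compiled form; this text tells all that it offers.
- The arm moves only by the tool arm_command, never from a script. Its argument "plan" is a list that holds one entry, the list of rows, each a list of 7 numbers: the shift along the tool's x, y, z in shares of 0.75 m (1.0 is 0.75 m), then the turn, a rotation vector about the tool's x, y, z in a scale on which 1.0 is pi/2 rad, then the closure, from -1 (fully open) to 1 (shut). A call has 1 to 12 rows; each row is the pose to reach, as a shift and turn from the pose commanded when the call began, along the tool's axes at that moment; what a row does not reach only later rows make up. A row lasts 1/10 s, in which the tool goes at most 50 mm and 8.59 degrees, less where a joint would pass 70% of its speed; a pose out of reach is approached as far as the arm can. A shift or turn number past 1, either way, is cut back to 1. A call with a gripper value outside its range is refused whole. The fingers move at their own pace and stop on an object; "squeeze" is the grip in N (left out, the last holds). Time passes only in rows, so rows that repeat a pose let the fingers close. It gives the time, the measured TCP pose, the force, the opening and the grip force at its end, in the units of the state.
- ctrl.get_obs(): the state, without advancing time (a new reading comes with each control period).
- cams.camera(name): name is "side" or "top"; returns (picture, depth): 400x640x3 uint8, blue, green, red; 400x640 float32, m along the optical axis (not along the pixel's ray), 0 where there is no reading.
- cams.camera_info(name): a dict with "fx", "fy", "cx", "cy" (pixels), "world_to_cam" (4x4, takes a point from world to camera coordinates). Camera axes: x right, y down, z forward; pixel columns grow to the right and rows downward; lengths in m; the calibration is good to about 2 mm. A picture is of the moment at which its call begins. camera_info takes no time and is no camera call.
- ctrl.hand_in(): hands the job in; it is judged then, once.
The state is a dict: "time_s": time; "qpos": joint angles; "joint_vel": joint speeds; "tau": joint torques, N m; "ee_pos": TCP position; "eef_rot": TCP orientation; "force": force on the tool from outside, world axes, zero at the start; "moment": the same for the moment, N m; "grip_width": finger opening in m; "grip_force": force on a finger pad.
Only numpy, scipy, OpenCV 4.12 (cv2) and the standard library are available. Lean on these libraries where they do the work, as an engineer would, in place of code of your own. Each camera call takes 0.05 s, during which the arm holds its last target. There are 200 camera calls.

TASK

Lay out the jewellery set on the slate display board, whose brass strip marks its front edge: the wooden riser midway between the white and the black column, squared up with the board, and the gold cuff standing centred on top of the riser; the purple ring stand midway between the riser and the white column, in line with them; and the blue ring stand straight in front of the black column, midway between it and the brass strip. Leave everything upright and let go, and do not disturb the green ring stand, the jar or the screwdriver.

Things in the scene. Friction and masses are not known exactly. Their poses are not given: they have to be found in the camera images.
- board: Grey slate display board fixed on the bench, 150 (x) by 360 (y) by 8 thick; all sizes in mm. Origin at the centre of its underside, z up. A flat brass strip 10 wide runs along its whole front edge (x = -75 to -65, on the side nearer the robot, flush with the slate). The two columns stand on the line x = +35.
- white_column: White round display column, gold ball on top, fixed at one end of the board (which end varies): 46 in diameter, 74 high, axis at x = +35, y = +150 or -150 in the board's frame. Origin at the centre of its underside (board's top face); axes parallel to the board's.
- black_column: Black round display column, gold ball on top, fixed at one end of the board (which end varies): 46 in diameter, 74 high, axis at x = +35, y = +150 or -150 in the board's frame. Origin at the centre of its underside (board's top face); axes parallel to the board's. Its face is 77 from the brass strip, so the blue stand's centre belongs 62 along -x from the column's axis.
- riser: Loose solid pale wooden block, 58 by 58, 30 high. Origin at the centre of the underside, z up, x and y across its sides; it turns at most 30 degrees from square to the bench at the start. About 80 g. Its place: x = +35, y = 0 on the board, sides parallel to the board's.
- cuff: Loose gold cuff bracelet standing upright: a rigid C seen from above, 58 in outer diameter, wall 3, 38 high, hollow right through. Origin on its axis at the level of the lower edge, z up; its +x axis points to the opening, 45 degrees wide (about 22). Grip it across the outside along its y axis. About 90 g. It ends standing on the riser, 30 above the board.
- purple_ring: Loose ring stand, 60 high: round purple velvet base 40 in diameter and 8 thick, cream upright stem 22 in diameter (from 8 to 50 above the underside) and on top, in a gold bezel, one big purple stone 20 across. Origin at the centre of the underside, z up. Grip the stem. About 100 g. Its place: on the board, on the line of the columns, 75 from the white column's axis and 75 from the riser's centre.
- blue_ring: Loose ring stand, 60 high: round blue velvet base 40 in diameter and 8 thick, cream upright stem 22 in diameter (from 8 to 50 above the underside) and on top, in a gold bezel, one big blue stone 20 across. Origin at the centre of the underside, z up. Grip the stem. About 100 g. Its place: on the board in front of the black column.
- green_ring: Loose ring stand, 60 high: round green velvet base 40 in diameter and 8 thick, cream upright stem 22 in diameter (from 8 to 50 above the underside) and on top, in a gold bezel, one big green stone 20 across. Origin at the centre of the underside, z up. Grip the stem. About 100 g. Bystander beyond the board: leave it alone.
- jar: Bystander: amber glass jar with a steel cap, 56 in diameter, 65 high, standing to the left of the board. Origin at the centre of the underside.
- screwdriver: Bystander: screwdriver with a yellow handle lying to the right of the board along its own x axis.
There are look-alikes about, which are no part of the job. What is shaped like the riser but red is not meant.

How it is judged:
At the end, for the whole second after the job is handed in: Riser midway between the columns (12 mm, 0.25 rad), cuff standing on it (12 mm); purple stand on the columns' line (12 mm), 75 mm from the white column (13 mm) on the riser's side; blue stand 62 mm in front of the black column (13 mm); all on the board, upright within 0.12 rad, at rest, released (x of riser in the frame of board between 0.023 and 0.047 m and y of riser in the frame of board between -0.012 and 0.012 m and z of riser in the frame of board between 0.004 and 0.012 m and (angle between the x axis of riser and the x axis of board, either way round below 0.25 rad or angle between the x axis of riser and the y axis of board, either way round below 0.25 rad) and horizontal distance between cuff and riser below 0.012 m and z of cuff in the frame of riser between 0.025 and 0.035 m and x of purple_ring in the frame of board between 0.023 and 0.047 m and horizontal distance between purple_ring and white_column between 0.062 and 0.088 m and horizontal distance between purple_ring and riser below 0.1 m and z of purple_ring in the frame of board between 0.004 and 0.012 m and x of blue_ring in the frame of black_column between -0.075 and -0.049 m and y of blue_ring in the frame of black_column between -0.013 and 0.013 m and z of blue_ring in the frame of board between 0.004 and 0.012 m and angle between each of riser, cuff, purple_ring, blue_ring's own z axis and vertical below 0.12 rad and linear speed of each of riser, cuff, purple_ring, blue_ring below 0.02 m/s and angular speed of each of riser, cuff, purple_ring, blue_ring below 0.2 rad/s); the robot touches nothing.
It fails at once if the green ring stand is disturbed (moved more than 20 mm) (distance of green_ring from where it was at the start of the episode above 0.02 m).
It fails at once if the jar is disturbed (moved more than 20 mm) (distance of jar from where it was at the start of the episode above 0.02 m).
It fails at once if the screwdriver is disturbed (moved more than 20 mm) (distance of screwdriver from where it was at the start of the episode above 0.02 m).
It also fails if it takes over 96 s, if anything falls off the work surface, if the arm or the gripper's body presses on something with over 40 N, if the wrist force passes 120 N, or if a joint passes its speed limit or range.

## Working session

There is one attempt and no reset: what is moved stays moved. The work goes in short steps, Python scripts to look and compute and a tool call to move; the robot and the scene stay as the last step left them, time stands still between calls to the robot, and variables do not carry over. Pictures are saved under pics/ and viewed, at most 14 in all, crops included, and the job is handed in when it is done.

Besides the shell and the picture viewer there is one more tool, called after "Call:" as name([rows], argument=value, ...), one row to a line, values as JSON. arm_command: Moves the arm, as the interface text tells. Its arguments: {"type":"object","properties":{"plan":{"type":"array"},"squeeze":{"type":"number"}},"required":["plan"]}

```bash
mkdir -p pics; cat > h.py <<'E'
import numpy as np,cv2
from station import ctrl,cams
def look(n):
    im,d=cams.camera(n); i=cams.camera_info(n); return im,d,i
def ray(i,u,v,z):
    "pixel -> world point on plane z"
    T=np.linalg.inv(np.array(i['world_to_cam'])); o=T[:3,3]
    r=T[:3,:3]@np.array([(u-i['cx'])/i['fx'],(v-i['cy'])/i['fy'],1])
    return o+r*(z-o[2])/r[2]
def cloud(d,i):
    v,u=np.indices(d.shape); T=np.linalg.inv(np.array(i['world_to_cam']))
    p=np.stack([(u-i['cx'])/i['fx']*d,(v-i['cy'])/i['fy']*d,d],-1)
    return p@T[:3,:3].T+T[:3,3]
E
python3 - <<'E'
from h import *
for n in('top','side'):
    im,d,i=look(n); cv2.imwrite(f'pics/{n}0.png',im); np.savez(f'{n}0.npz',im=im,d=d)
    print(n,np.round(np.linalg.inv(i['world_to_cam']),3),i['fx'])
o=ctrl.get_obs(); print(o['time_s'],o['ee_pos'],o['eef_rot'],o['grip_width'])
E
```

```text
top [[-0.009 -0.998  0.059  0.499]
 [-1.     0.008 -0.014 -0.01 ]
 [ 0.013 -0.059 -0.998  0.925]
 [ 0.     0.     0.     1.   ]] 362.4988464194327
side [[ 0.951 -0.218  0.217  0.308]
 [-0.308 -0.679  0.666 -0.763]
 [ 0.002 -0.701 -0.714  0.84 ]
 [ 0.     0.     0.     1.   ]] 459.26880369072506
0.1 [0.2405115  0.49435698 0.2049419 ] [-3.14055875e+00 -4.26279380e-05  2.68880512e+00] 0.09398773406409455
```

View pics/top0.png

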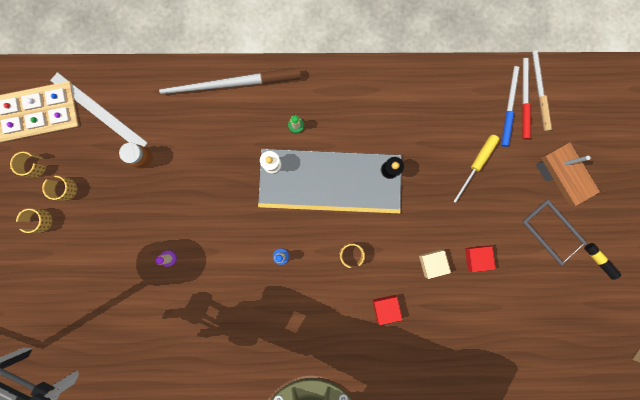

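View pics/side0.png

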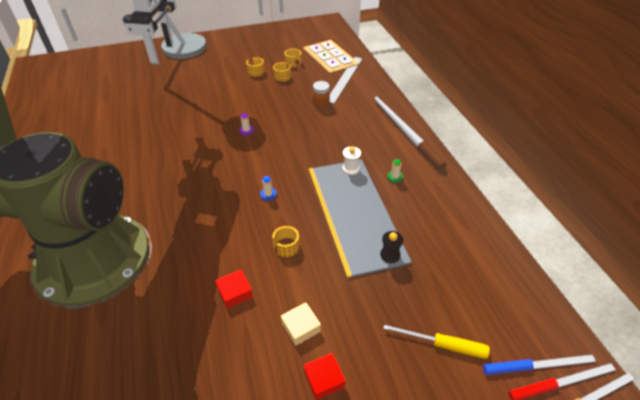

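```bash
python3 - <<'E'
from h import *
f={n:np.load(n+'0.npz') for n in('top','side')}
a=cv2.resize(f['top']['im'][225:295,130:500],None,fx=2.1,fy=2.1,interpolation=2)
t=[cv2.resize(f['top']['im'][v-22:v+22,u-22:u+22],(194,194),interpolation=cv2.INTER_CUBIC) for u,v in((166,259),(281,257),(352,256),(435,264))]
s=[cv2.resize(f['side']['im'][v-25:v+25,u-25:u+25],(194,194),interpolation=cv2.INTER_CUBIC) for u,v in((246,124),(267,188),(286,241),(301,324))]
cv2.imwrite('pics/crop.png',np.vstack([np.hstack(t),np.hstack(s)]))
for n in f:
    im,d=f[n]['im'],f[n]['d'];i=cams.camera_info(n);P=cloud(d,i);hsv=cv2.cvtColor(im,cv2.COLOR_BGR2HSV)
    print(n)
    R=(P[...,0]>.25)&(P[...,0]<.75)&(P[...,1]<.5)&(P[...,1]>-.5)
    print(' table z',np.median(P[R&(P[...,2]<.02)][:,2]))
    L,k,st,c=None,*[None]*3
    k,L,st,c=cv2.connectedComponentsWithStats((R&(P[...,2]>.02)&(P[...,2]<.12)).astype(np.uint8))
    for j in range(1,k):
        if st[j,4]>20:
            q=P[L==j]; print(np.round(c[j]),st[j,4],np.round(q.min(0),3),np.round(q.max(0),3),'hsv',np.median(hsv[L==j],axis=0))
E
```

```text
top
 table z 1.689110197855559e-05
[486. 152.] 306 [ 0.639 -0.483  0.02 ] [ 0.727 -0.414  0.03 ] hsv [ 26. 165. 251.]
[134. 154.] 557 [0.65  0.398 0.02 ] [0.705 0.452 0.068] hsv [ 75.   2. 228.]
[269. 161.] 305 [0.635 0.072 0.021] [0.68  0.115 0.083] hsv [ 30.   3. 254.]
[393. 166.] 321 [ 0.619 -0.228  0.021] [ 0.663 -0.183  0.084] hsv [110.  20.  28.]
[352. 255.] 115 [ 0.399 -0.132  0.021] [ 0.455 -0.075  0.042] hsv [ 20. 142. 232.]
[481. 259.] 589 [ 0.385 -0.456  0.02 ] [ 0.446 -0.395  0.036] hsv [  0. 195. 241.]
[435. 264.] 587 [ 0.369 -0.345  0.02 ] [ 0.437 -0.278  0.035] hsv [ 25.  44. 253.]
[279. 257.] 81 [0.414 0.062 0.021] [0.435 0.083 0.063] hsv [108. 170. 212.]
[162. 259.] 117 [0.412 0.344 0.02 ] [0.433 0.364 0.062] hsv [139. 113. 144.]
[387. 310.] 590 [ 0.259 -0.223  0.021] [ 0.326 -0.158  0.035] hsv [  0. 189. 244.]
side
 table z -0.000674403329858908
[321.  92.] 309 [0.65  0.392 0.02 ] [0.705 0.448 0.068] hsv [ 12.  53. 131.]
[245. 120.] 98 [0.412 0.339 0.021] [0.433 0.358 0.061] hsv [ 18.  89. 165.]
[351. 158.] 328 [0.634 0.068 0.02 ] [0.68  0.114 0.081] hsv [ 18.  30. 206.]
[267. 184.] 127 [0.413 0.058 0.02 ] [0.435 0.077 0.063] hsv [ 18.  80. 168.]
[286. 238.] 294 [ 0.398 -0.137  0.02 ] [ 0.456 -0.076  0.04 ] hsv [ 19.  204.  175.5]
[392. 244.] 464 [ 0.619 -0.23   0.02 ] [ 0.665 -0.185  0.082] hsv [ 9. 68. 46.]
[233. 286.] 726 [ 0.258 -0.227  0.02 ] [ 0.325 -0.16   0.034] hsv [  2. 231. 252.]
[300. 322.] 863 [ 0.369 -0.348  0.02 ] [ 0.437 -0.28   0.033] hsv [ 27.  53. 254.]
[463. 344.] 476 [ 0.638 -0.486  0.02 ] [ 0.726 -0.419  0.029] hsv [ 28. 255. 252.]
[324. 374.] 1083 [ 0.384 -0.459  0.02 ] [ 0.446 -0.398  0.033] hsv [  2. 247. 250.]
```

View pics/crop.png

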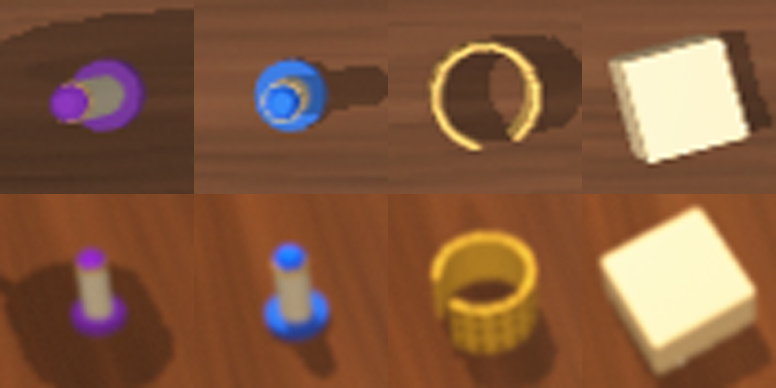

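Everything is located. The four things to handle (top view):
- **Cuff:** the one at (352,256), standing alone in front of the board. The three at (25–60,160–220) are far-off look-alikes.
- **Riser:** the pale block at (435,264). The blocks at (387,310) and (481,259) are red.
- **Purple stand:** (166,259).
- **Blue stand:** (281,257).

The enlarged crop confirms all four. White column is at (269,161) and black at (393,166).

```bash
cat >> h.py <<'E'
from scipy.optimize import least_squares
from scipy.spatial.transform import Rotation as Rn
def circ(q,r):
    c=least_squares(lambda c:np.hypot(q[:,0]-c[0],q[:,1]-c[1])-r,q[:,:2].mean(0)+[0.,.003],loss='soft_l1',f_scale=.001); return c.x
def box(P,c,r,z0,z1):
    return P[(np.hypot(P[...,0]-c[0],P[...,1]-c[1])<r)&(P[...,2]>z0)&(P[...,2]<z1)]
def go(x,y,z,phi):
    "shift (mm) and rotvec in tool axes to TCP x,y,z, closing line at angle phi"
    o=ctrl.get_obs(); R=Rn.from_euler('xyz',o['eef_rot'])
    yaws=[phi+np.pi/2+k*np.pi for k in(-2,-1,0,1)]
    j1=np.arctan2(y,x); yaw=min(yaws,key=lambda w:abs(j1+np.pi/2-w))
    T=Rn.from_euler('xyz',[np.pi,0,yaw])
    print('t',round(o['time_s'],2),'shift',np.round(R.inv().apply(np.array([x,y,z])-o['ee_pos'])*1e3,1),'rot',np.round((R.inv()*T).as_rotvec(),3),'grip',round(o['grip_width'],4))
E
python3 - <<'E'
from h import *
W=[];
for n in('top','side'):
    g=np.load(n+'0.npz');im,d=g['im'],g['d'];P=cloud(d,cams.camera_info(n))
    print(n)
    w=circ(box(P,(.657,.092),.03,.015,.07),.023);b=circ(box(P,(.642,-.207),.03,.015,.07),.023)
    print('W',w,'B',b,'dist',np.linalg.norm(w-b),'yaw',np.arctan2(-(w-b)[0],(w-b)[1]))
    print('purple',circ(box(P,(.422,.351),.02,.014,.046),.011),'blue',circ(box(P,(.424,.07),.02,.014,.046),.011))
    q=box(P,(.427,-.105),.04,.006,.045); c=circ(q,.0275); top=box(P,c,.035,.03,.045); a=np.sort(np.arctan2(top[:,1]-c[1],top[:,0]-c[0])); gaps=np.diff(np.r_[a,a[0]+2*np.pi]);k=gaps.argmax()
    print('cuff',c,'gap',gaps[k],'open dir',a[k]+gaps[k]/2)
    q=box(P,(.403,-.312),.06,.025,.045); r=cv2.minAreaRect((q[:,:2]*1e3).astype(np.float32)); print('riser',r)
E
```

```text
top
W [0.66017475 0.09572101] B [ 0.6438451  -0.20866926] dist 0.30482797703858483 yaw -0.053595687452498375
purple [0.42207337 0.35519747] blue [0.42421117 0.07275828]
cuff [ 0.42721822 -0.10308592] gap 0.7201720581382398 open dir 3.37454797512222
riser ((402.7265625, -311.75494384765625), (58.318763732910156, 58.65614318847656), 14.067814826965332)
side
W [0.65943905 0.09648848] B [ 0.64420461 -0.20330428] dist 0.30017959057118876 yaw -0.05077287730672694
purple [0.42255036 0.35365131] blue [0.42459189 0.07129879]
cuff [ 0.42664696 -0.10690696] gap 0.704399347605495 open dir 3.3665058170949846
riser ((402.70660400390625, -314.0010986328125), (58.483314514160156, 59.73524475097656), 13.104101181030273)
```

```bash
python3 - <<'E'
from h import *
for n in('top','side'):
    g=np.load(n+'0.npz');P=cloud(g['d'],cams.camera_info(n))
    m=((P[...,2]>.0045)&(P[...,2]<.0125)&(abs(P[...,0]-.62)<.13)&(abs(P[...,1]+.055)<.23)).astype(np.uint8)
    m=cv2.morphologyEx(m,cv2.MORPH_OPEN,np.ones((3,3)))
    k,L,st,c=cv2.connectedComponentsWithStats(m);j=1+st[1:,4].argmax()
    print(n,cv2.minAreaRect((P[L==j][:,:2]*1e3).astype(np.float32)))
go(.38,0,.2,.237)
go(.4027,-.313,.1,.237)
E
```

```text
top ((614.6797485351562, -54.14727783203125), (359.7079162597656, 150.43389892578125), 87.032470703125)
side ((614.135986328125, -56.21479797363281), (362.4298400878906, 150.26406860351562), 87.09071350097656)
t 0.1 shift [-341.7 -383.5    5.3] rot [-0.001  0.     0.881] grip 0.094
t 0.1 shift [-499.  -654.9  105.6] rot [-0.001  0.     0.881] grip 0.094
```

The rows are not in the units I measure in: shifts go in shares of 0.75 m and turns go in shares of pi/2 rad. I convert before sending: -655 mm is -0.8733, -342 mm is -0.456, 0.881 rad is 0.5609.

Call:
arm_command([
  [[-0.456, -0.512, 0.0067, 0, 0, 0.5602, -1], [-0.456, -0.512, 0.0067, 0, 0, 0.5602, -1], [-0.456, -0.512, 0.0067, 0, 0, 0.5602, -1], [-0.456, -0.512, 0.0067, 0, 0, 0.5602, -1], [-0.456, -0.512, 0.0067, 0, 0, 0.5602, -1], [-0.456, -0.512, 0.0067, 0, 0, 0.5602, -1], [-0.456, -0.512, 0.0067, 0, 0, 0.5602, -1], [-0.456, -0.512, 0.0067, 0, 0, 0.5602, -1], [-0.456, -0.512, 0.0067, 0, 0, 0.5602, -1], [-0.456, -0.512, 0.0067, 0, 0, 0.5602, -1], [-0.6653, -0.8733, 0.1413, 0, 0, 0.5609, -1], [-0.6653, -0.8733, 0.1413, 0, 0, 0.5609, -1]],
], squeeze=25)

```text
time_s: 1.3
ee_pos: [0.3839, -0.084, 0.1708]
eef_rot: [3.141, 0.0, 1.808]
force: [0.7, 1.2, -0.8]
grip_width: 0.0938
grip_force: 0.0
```

```bash
python3 -c "
from h import *
go(.4027,-.313,.1,.237)
go(.4027,-.313,.006,.237)"
```

```text
t 1.3 shift [-227.   -35.5   70.9] rot [ 0.001  0.    -0.   ] grip 0.0938
t 1.3 shift [-227.   -35.6  164.9] rot [ 0.001  0.    -0.   ] grip 0.0938
```

To row units: -227 mm is -0.3027, 71 mm is 0.0947.

Call:
arm_command([
  [[-0.3027, -0.048, 0.0947, 0, 0, 0, -1], [-0.3027, -0.048, 0.0947, 0, 0, 0, -1], [-0.3027, -0.048, 0.0947, 0, 0, 0, -1], [-0.3027, -0.048, 0.0947, 0, 0, 0, -1], [-0.3027, -0.048, 0.0947, 0, 0, 0, -1], [-0.3027, -0.048, 0.0947, 0, 0, 0, -1], [-0.3027, -0.048, 0.0947, 0, 0, 0, -1], [-0.3027, -0.048, 0.0947, 0, 0, 0, -1]],
])

```text
time_s: 2.1
ee_pos: [0.4024, -0.3101, 0.1003]
eef_rot: [3.142, -0.0, 1.808]
force: [-0.1, 0.2, -0.3]
grip_width: 0.0939
grip_force: 0.0
```

```bash
python3 -c "
from h import *
go(.4027,-.313,.006,.237)"
```

```text
t 2.1 shift [-2.9 -0.4 94.3] rot [ 0.    -0.     0.001] grip 0.0939
```

Call:
arm_command([
  [[-0.004, 0, 0.0533, 0, 0, 0, -1], [-0.004, 0, 0.0933, 0, 0, 0, -1], [-0.004, 0, 0.1253, 0, 0, 0, -1], [-0.004, 0, 0.1253, 0, 0, 0, -1], [-0.004, 0, 0.1253, 0, 0, 0, 1], [-0.004, 0, 0.1253, 0, 0, 0, 1], [-0.004, 0, 0.1253, 0, 0, 0, 1], [-0.004, 0, 0.1253, 0, 0, 0, 1], [-0.004, 0, 0.1253, 0, 0, 0, 1], [-0.004, 0, 0.1253, 0, 0, 0, 1], [-0.004, 0, 0.1253, 0, 0, 0, 1]],
])

```text
time_s: 3.2
ee_pos: [0.4032, -0.314, 0.0065]
eef_rot: [3.141, 0.0, 1.808]
force: [-1.0, 0.6, 7.0]
grip_width: 0.0578
grip_force: 25.0
```

```bash
python3 -c "
from h import *
go(.4027,-.313,.08,.237)
go(.6494,-.057,.09,-.051)"
```

```text
t 3.2 shift [  1.1  -0.2 -73.5] rot [ 0.  0. -0.] grip 0.0578
t 3.2 shift [192.  299.7 -83.4] rot [0.    0.    0.288] grip 0.0578
```

To row units: 300 mm is 0.4, 192 mm is 0.256, 0.288 rad is 0.1833.

Call:
arm_command([
  [[0, 0, -0.0533, 0, 0, 0, 1], [0, 0, -0.1067, 0, 0, 0, 1], [0, 0, -0.1467, 0, 0, 0, 1], [0.04, 0.06, -0.1533, 0, 0, 0.0318, 1], [0.08, 0.1267, -0.1533, 0, 0, 0.0637, 1], [0.12, 0.1867, -0.1533, 0, 0, 0.0955, 1], [0.1533, 0.24, -0.1533, 0, 0, 0.1273, 1], [0.1867, 0.2933, -0.1533, 0, 0, 0.1592, 1], [0.2267, 0.3533, -0.1533, 0, 0, 0.1833, 1], [0.256, 0.4, -0.1533, 0, 0, 0.1833, 1], [0.256, 0.4, -0.1533, 0, 0, 0.1833, 1], [0.256, 0.4, -0.1533, 0, 0, 0.1833, 1]],
])

```text
time_s: 4.4
ee_pos: [0.6497, -0.0558, 0.1202]
eef_rot: [-3.14, 0.0, 1.522]
force: [0.2, -0.9, -1.0]
grip_width: 0.0578
grip_force: 25.0
```

```bash
python3 -c "
from h import *
go(.6494,-.057,.0155,-.051)"
```

```text
t 4.4 shift [-1.200e+00 -1.000e-01  1.047e+02] rot [-0.001  0.     0.002] grip 0.0578
```

To row units: 105 mm is 0.14, 95 mm is 0.1267.

Call:
arm_command([
  [[-0.0013, 0, 0.0533, 0, 0, 0, 1], [-0.0013, 0, 0.1, 0, 0, 0, 1], [-0.0013, 0, 0.1267, 0, 0, 0, 1], [-0.0013, 0, 0.14, 0, 0, 0, 1], [-0.0013, 0, 0.14, 0, 0, 0, 1], [-0.0013, 0, 0.14, 0, 0, 0, 1], [-0.0013, 0, 0.14, 0, 0, 0, -1], [-0.0013, 0, 0.14, 0, 0, 0, -1], [-0.0013, 0, 0.14, 0, 0, 0, -1], [-0.0013, 0, 0.14, 0, 0, 0, -1], [-0.0013, 0, 0.14, 0, 0, 0, -1]],
])

```text
time_s: 5.5
ee_pos: [0.6496, -0.0578, 0.0161]
eef_rot: [3.141, 0.0, 1.52]
force: [-0.2, 0.0, -0.4]
grip_width: 0.0926
grip_force: 0.0
```

```bash
python3 -c "
from h import *
o=ctrl.get_obs();print(o['ee_pos'])
go(.6494,-.057,.12,-.051)
go(.4269,-.105,.12,3.37-4.712)"
```

```text
[ 0.64956033 -0.05779844  0.01614382]
t 5.5 shift [   0.8   -0.2 -103.9] rot [0. 0. 0.] grip 0.0926
t 5.5 shift [ -58.5 -220.  -103.9] rot [ 0.    -0.     1.291] grip 0.0926
```

To row units: -220 mm is -0.2933, -190 mm is -0.2533, 1.29 rad is 0.8212.

Call:
arm_command([
  [[0, 0, -0.06, 0, 0, 0, -1], [0, 0, -0.12, 0, 0, 0, -1], [-0.02, -0.0733, -0.1387, 0, 0, 0.0891, -1], [-0.0333, -0.1333, -0.1387, 0, 0, 0.1783, -1], [-0.0507, -0.1933, -0.1387, 0, 0, 0.2674, -1], [-0.0667, -0.2533, -0.1387, 0, 0, 0.3565, -1], [-0.0773, -0.2933, -0.1387, 0, 0, 0.4456, -1], [-0.0773, -0.2933, -0.1387, 0, 0, 0.5348, -1], [-0.0773, -0.2933, -0.1387, 0, 0, 0.6239, -1], [-0.0773, -0.2933, -0.1387, 0, 0, 0.713, -1], [-0.0773, -0.2933, -0.1387, 0, 0, 0.7958, -1], [-0.0773, -0.2933, -0.1387, 0, 0, 0.8212, -1]],
])

```text
time_s: 6.7
ee_pos: [0.4269, -0.1045, 0.1202]
eef_rot: [3.141, -0.0, 0.225]
force: [0.4, 0.7, 0.6]
grip_width: 0.0941
grip_force: 0.0
```

```bash
python3 - <<'E'
from h import *
im,d,i=look('top');cv2.imwrite('pics/t1.png',im)
P=cloud(d,i)
q=box(P,(.649,-.057),.06,.033,.05); r=cv2.minAreaRect((q[:,:2]*1e3).astype(np.float32)); print('riser',r)
go(.4269,-.105,.01,3.37-4.712)
E
```

```text
riser ((649.67578125, -56.17290496826172), (57.44449996948242, 58.1693229675293), 86.52384185791016)
t 6.75 shift [-1.000e-01  4.000e-01  1.102e+02] rot [ 0.    -0.    -0.004] grip 0.0944
```

View pics/t1.png

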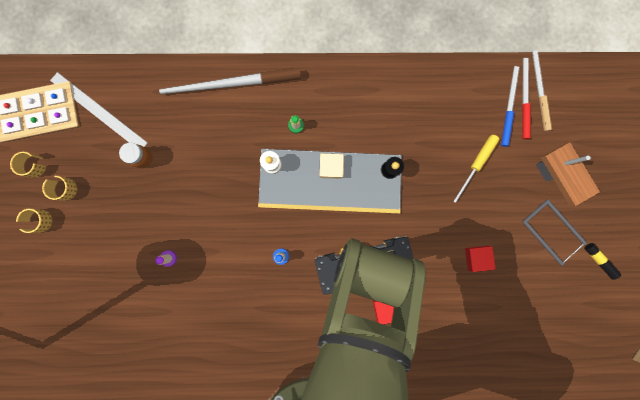

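The riser (331,165) sits square between the columns (270,161) and (393,167). The arm is now above the cuff at about (352,256).

To row units: 110 mm is 0.1467, 105 mm is 0.14.

Call:
arm_command([
  [[0, 0, 0.06, 0, 0, 0, -1], [0, 0, 0.1067, 0, 0, 0, -1], [0, 0, 0.14, 0, 0, 0, -1], [0, 0, 0.1467, 0, 0, 0, -1], [0, 0, 0.1467, 0, 0, 0, -1], [0, 0, 0.1467, 0, 0, 0, 1], [0, 0, 0.1467, 0, 0, 0, 1], [0, 0, 0.1467, 0, 0, 0, 1], [0, 0, 0.1467, 0, 0, 0, 1], [0, 0, 0.1467, 0, 0, 0, 1], [0, 0, 0.1467, 0, 0, 0, 1], [0, 0, 0.1467, 0, 0, 0, 1]],
], squeeze=15)

```text
time_s: 7.95
ee_pos: [0.427, -0.1046, 0.0104]
eef_rot: [3.141, -0.0, 0.23]
force: [-1.6, -0.5, 6.7]
grip_width: 0.0586
grip_force: 15.0
```

```bash
python3 -c "
from h import *
print(ctrl.get_obs()['ee_pos'])
go(.6494,-.057,.15,-1.342)"
```

```text
[ 0.42702915 -0.10458883  0.01035965]
t 7.95 shift [ 227.4    4.4 -139.6] rot [ 0.    -0.     0.001] grip 0.0586
```

To row units: 227 mm is 0.3027, 195 mm is 0.26.

Call:
arm_command([
  [[0, 0, -0.0533, 0, 0, 0, 1], [0, 0, -0.1067, 0, 0, 0, 1], [0, 0, -0.16, 0, 0, 0, 1], [0.0533, 0.0013, -0.1867, 0, 0, 0, 1], [0.1067, 0.0027, -0.1867, 0, 0, 0, 1], [0.16, 0.004, -0.1867, 0, 0, 0, 1], [0.2133, 0.004, -0.1867, 0, 0, 0, 1], [0.26, 0.0053, -0.1867, 0, 0, 0, 1], [0.3027, 0.0053, -0.1867, 0, 0, 0, 1], [0.3027, 0.0053, -0.1867, 0, 0, 0, 1], [0.3027, 0.0053, -0.1867, 0, 0, 0, 1], [0.3027, 0.0053, -0.1867, 0, 0, 0, 1]],
])

```text
time_s: 9.15
ee_pos: [0.648, -0.057, 0.1499]
eef_rot: [-3.141, 0.001, 0.23]
force: [-0.1, -0.7, -0.3]
grip_width: 0.0584
grip_force: 15.0
```

```bash
python3 - <<'E'
from h import *
im,d,i=look('side');P=cloud(d,i); cv2.imwrite('pics/s2.png',cv2.resize(im[60:310,220:540],None,fx=2,fy=2))
h=cv2.cvtColor(im,cv2.COLOR_BGR2HSV); m=(h[...,0]>14)&(h[...,0]<30)&(h[...,1]>120)
B=m&(np.hypot(P[...,0]-.65,P[...,1]+.057)<.045)&(P[...,2]>.1); q=P[B]
print(len(q),q.min(0),q.max(0),circ(q,.029))
go(.6496,-.057,.0495,-1.342)
E
```

```text
488 [ 0.61090906 -0.095811    0.13776489] [ 0.67606114 -0.02356841  0.44585227] [ 0.64860195 -0.06037329]
t 9.2 shift [  1.5   0.3 100.8] rot [0.    0.    0.001] grip 0.0585
```

View pics/s2.png

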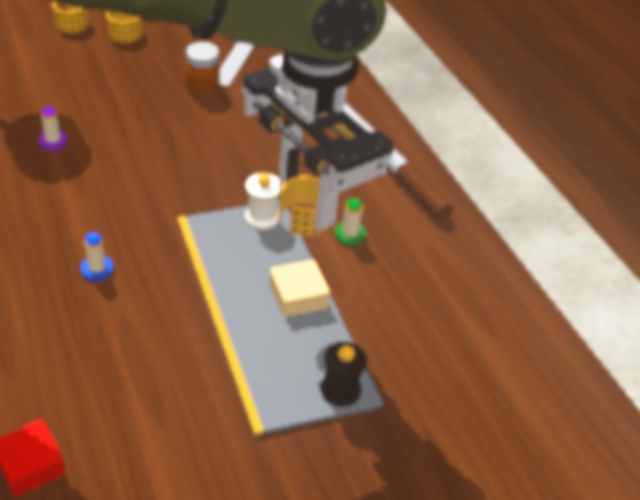

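The cuff hangs upright in the gripper at (300,205), above the riser at (300,285), ready to lower.

To row units: 101 mm is 0.1347, 92 mm is 0.1227.

Call:
arm_command([
  [[0.0013, 0, 0.0533, 0, 0, 0, 1], [0.0013, 0, 0.1, 0, 0, 0, 1], [0.0013, 0, 0.1227, 0, 0, 0, 1], [0.0013, 0, 0.1347, 0, 0, 0, 1], [0.0013, 0, 0.1347, 0, 0, 0, 1], [0.0013, 0, 0.1347, 0, 0, 0, 1], [0.0013, 0, 0.1347, 0, 0, 0, 1], [0.0013, 0, 0.1347, 0, 0, 0, -1], [0.0013, 0, 0.1347, 0, 0, 0, -1], [0.0013, 0, 0.1347, 0, 0, 0, -1], [0.0013, 0, 0.1347, 0, 0, 0, -1], [0.0013, 0, 0.1347, 0, 0, 0, -1]],
])

```text
time_s: 10.4
ee_pos: [0.6498, -0.0565, 0.0491]
eef_rot: [-3.142, 0.0, 0.23]
force: [-0.5, 0.1, 0.1]
grip_width: 0.0932
grip_force: 0.0
```

```bash
python3 -c "
from h import *
print(ctrl.get_obs()['ee_pos'])
go(.4223,.354,.15,.35)"
```

```text
[ 0.64976384 -0.05646709  0.04907124]
t 10.4 shift [-128.  -451.5 -100.9] rot [-0.    -0.    -1.691] grip 0.0932
```

To row units: -405 mm is -0.54, -360 mm is -0.48, -1.29 rad is -0.8212.

Call:
arm_command([
  [[0, 0, -0.06, 0, 0, 0, -1], [0, 0, -0.12, 0, 0, 0, -1], [0, 0, -0.1467, 0, 0, -0.0637, -1], [-0.016, -0.06, -0.1467, 0, 0, -0.1528, -1], [-0.0333, -0.12, -0.1467, 0, 0, -0.2419, -1], [-0.0507, -0.18, -0.1467, 0, 0, -0.331, -1], [-0.068, -0.24, -0.1467, 0, 0, -0.4202, -1], [-0.0853, -0.3, -0.1467, 0, 0, -0.5093, -1], [-0.1027, -0.36, -0.1467, 0, 0, -0.5984, -1], [-0.12, -0.42, -0.1467, 0, 0, -0.6875, -1], [-0.136, -0.48, -0.1467, 0, 0, -0.7639, -1], [-0.1533, -0.54, -0.1467, 0, 0, -0.8212, -1]],
])

```text
time_s: 11.6
ee_pos: [0.4444, 0.3132, 0.1593]
eef_rot: [3.141, -0.0, 1.525]
force: [0.8, 0.2, -0.1]
grip_width: 0.0938
grip_force: 0.0
```

```bash
python3 - <<'E'
from h import *
im,d,i=look('side');P=cloud(d,i); cv2.imwrite('pics/s3.png',cv2.resize(im[60:310,220:540],None,fx=2,fy=2))
q=box(P,(.65,-.057),.045,.044,.07);print('cuff',circ(q,.029),box(P,(.65,-.057),.045,.044,.12)[:,2].max())
go(.4223,.354,.1,-.051)
go(.4223,.354,.015,-.051)
E
```

```text
cuff [ 0.64843885 -0.05964771] 0.07802309732964408
t 11.65 shift [ 35.2 -20.4  59.3] rot [-0.    -0.001  0.013] grip 0.0941
t 11.65 shift [ 35.1 -20.4 144.3] rot [-0.    -0.001  0.013] grip 0.0941
```

View pics/s3.png

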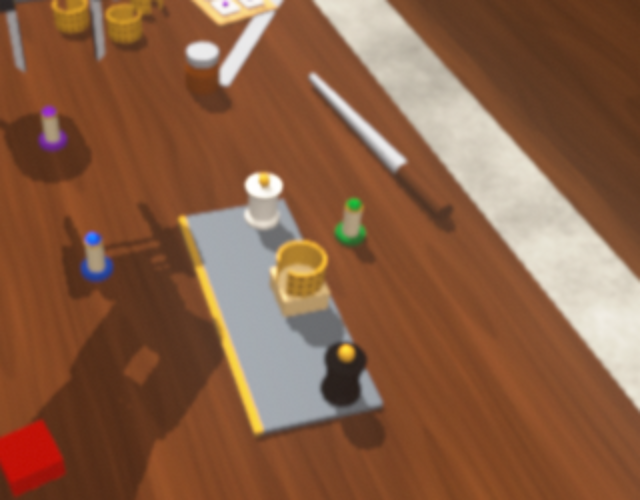

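The cuff (301,270) stands centred on the riser. Next is the purple stand.

To row units: 144 mm is 0.192, 125 mm is 0.1667, 0.01 rad is 0.0064.

Call:
arm_command([
  [[0.0467, -0.0267, 0.0133, 0, 0, 0.0064, -1], [0.0467, -0.0267, 0.0667, 0, 0, 0.0064, -1], [0.0467, -0.0267, 0.12, 0, 0, 0.0064, -1], [0.0467, -0.0267, 0.1667, 0, 0, 0.0064, -1], [0.0467, -0.0267, 0.192, 0, 0, 0.0064, -1], [0.0467, -0.0267, 0.192, 0, 0, 0.0064, -1], [0.0467, -0.0267, 0.192, 0, 0, 0.0064, 1], [0.0467, -0.0267, 0.192, 0, 0, 0.0064, 1], [0.0467, -0.0267, 0.192, 0, 0, 0.0064, 1], [0.0467, -0.0267, 0.192, 0, 0, 0.0064, 1], [0.0467, -0.0267, 0.192, 0, 0, 0.0064, 1], [0.0467, -0.0267, 0.192, 0, 0, 0.0064, 1]],
], squeeze=20)

```text
time_s: 12.85
ee_pos: [0.4274, 0.3477, 0.0153]
eef_rot: [3.141, -0.0, 1.51]
force: [-0.1, 0.9, -0.0]
grip_width: 0.0494
grip_force: 0.0
```

Call:
arm_command([
  [[0, 0, 0, 0, 0, 0, 1], [0, 0, 0, 0, 0, 0, 1], [0, 0, 0, 0, 0, 0, 1], [0, 0, 0, 0, 0, 0, 1]],
])

```text
time_s: 13.25
ee_pos: [0.4273, 0.3476, 0.015]
eef_rot: [-3.141, 0.0, 1.51]
force: [-1.3, -0.1, 0.6]
grip_width: 0.0219
grip_force: 20.0
```

```bash
python3 -c "
from h import *
go(.6532,.0179,.155,-.051)"
```

```text
t 13.25 shift [-315.4  245.6 -140. ] rot [-0.    0.   -0.01] grip 0.0219
```

Gripped about 6 mm off-centre along the pads, because the pose was read while still moving. I'll regrip.

To row units: 6 mm is 0.008.

Call:
arm_command([
  [[0, 0, 0, 0, 0, 0, -0.2], [0, 0, 0, 0, 0, 0, -0.2], [0, 0, 0, 0, 0, 0, -0.2], [0.008, 0, 0, 0, 0, 0, -0.2], [0.008, 0, 0, 0, 0, 0, -0.2], [0.008, 0, 0, 0, 0, 0, 1], [0.008, 0, 0, 0, 0, 0, 1], [0.008, 0, 0, 0, 0, 0, 1], [0.008, 0, 0, 0, 0, 0, 1], [0.008, 0, 0, 0, 0, 0, 1], [0.008, 0, 0, 0, 0, 0, 1], [0.008, 0, 0, 0, 0, 0, 1]],
])

```text
time_s: 14.45
ee_pos: [0.4277, 0.3536, 0.0151]
eef_rot: [3.142, 0.0, 1.51]
force: [1.1, -0.3, 0.2]
grip_width: 0.0216
grip_force: 20.0
```

```bash
python3 -c "
from h import *
print(ctrl.get_obs()['ee_pos'],ctrl.get_obs()['grip_force'])
go(.6532,.0179,.155,-.051)"
```

```text
[0.42771935 0.35360708 0.01505036] 20.00002171844244
t 14.45 shift [-321.3  245.5 -139.9] rot [ 0.    0.   -0.01] grip 0.0216
```

To row units: -321 mm is -0.428, 245 mm is 0.3267, -0.01 rad is -0.0064.

Call:
arm_command([
  [[0, 0, -0.0533, 0, 0, 0, 1], [0, 0, -0.1067, 0, 0, 0, 1], [0, 0, -0.16, 0, 0, 0, 1], [0, 0, -0.1867, 0, 0, 0, 1], [-0.0533, 0.0413, -0.1867, 0, 0, -0.0064, 1], [-0.1067, 0.0813, -0.1867, 0, 0, -0.0064, 1], [-0.16, 0.1227, -0.1867, 0, 0, -0.0064, 1], [-0.2133, 0.164, -0.1867, 0, 0, -0.0064, 1], [-0.2667, 0.2053, -0.1867, 0, 0, -0.0064, 1], [-0.32, 0.2453, -0.1867, 0, 0, -0.0064, 1], [-0.3733, 0.2867, -0.1867, 0, 0, -0.0064, 1], [-0.428, 0.3267, -0.1867, 0, 0, -0.0064, 1]],
])

```text
time_s: 15.65
ee_pos: [0.6514, 0.0196, 0.1549]
eef_rot: [-3.141, -0.0, 1.52]
force: [0.2, 2.2, 0.2]
grip_width: 0.0215
grip_force: 20.0
```

Call:
arm_command([
  [[0, 0, 0, 0, 0, 0, 1], [0, 0, 0, 0, 0, 0, 1], [0, 0, 0, 0, 0, 0, 1]],
])

```text
time_s: 15.95
ee_pos: [0.6502, 0.0223, 0.1549]
eef_rot: [-3.141, -0.0, 1.521]
force: [0.5, 0.7, -0.2]
grip_width: 0.0216
grip_force: 20.0
```

```bash
python3 -c "
from h import *
go(.6532,.0179,.0235,-.051)"
```

```text
t 15.95 shift [ -4.3   3.3 131.4] rot [-0.    -0.     0.001] grip 0.0216
```

To row units: 131 mm is 0.1747, 115 mm is 0.1533.

Call:
arm_command([
  [[-0.0053, 0.004, 0.0533, 0, 0, 0, 1], [-0.0053, 0.004, 0.1067, 0, 0, 0, 1], [-0.0053, 0.004, 0.1533, 0, 0, 0, 1], [-0.0053, 0.004, 0.1747, 0, 0, 0, 1], [-0.0053, 0.004, 0.1747, 0, 0, 0, 1], [-0.0053, 0.004, 0.1747, 0, 0, 0, 1], [-0.0053, 0.004, 0.1747, 0, 0, 0, 1], [-0.0053, 0.004, 0.1747, 0, 0, 0, -0.2], [-0.0053, 0.004, 0.1747, 0, 0, 0, -0.2], [-0.0053, 0.004, 0.1747, 0, 0, 0, -0.2], [-0.0053, 0.004, 0.1747, 0, 0, 0, -0.2], [-0.0053, 0.004, 0.1747, 0, 0, 0, -0.2]],
])

```text
time_s: 17.15
ee_pos: [0.6534, 0.0173, 0.0241]
eef_rot: [3.142, -0.0, 1.52]
force: [0.5, -0.3, -0.3]
grip_width: 0.0554
grip_force: 0.0
```

```bash
python3 -c "
from h import *
print(ctrl.get_obs()['ee_pos'])
go(.4244,.072,.15,-.051-1.571)"
```

```text
[0.65342308 0.01734551 0.02409856]
t 17.15 shift [  42.9 -231.5 -125.9] rot [ 0.     0.    -1.571] grip 0.0554
```

To row units: -231 mm is -0.308, -185 mm is -0.2467, 1.36 rad is 0.8658.

Call:
arm_command([
  [[0, 0, -0.0533, 0, 0, 0, -0.2], [0, 0, -0.1067, 0, 0, 0, -0.2], [0, 0, -0.16, 0, 0, 0.0637, -0.2], [0.012, -0.0613, -0.168, 0, 0, 0.1528, -0.5], [0.024, -0.1227, -0.168, 0, 0, 0.2419, -0.5], [0.036, -0.1867, -0.168, 0, 0, 0.331, -0.5], [0.048, -0.2467, -0.168, 0, 0, 0.4202, -0.5], [0.0573, -0.308, -0.168, 0, 0, 0.5093, -0.5], [0.0573, -0.308, -0.168, 0, 0, 0.5984, -0.5], [0.0573, -0.308, -0.168, 0, 0, 0.6875, -0.5], [0.0573, -0.308, -0.168, 0, 0, 0.7767, -0.5], [0.0573, -0.308, -0.168, 0, 0, 0.8658, -0.5]],
])

```text
time_s: 18.35
ee_pos: [0.4249, 0.0721, 0.1503]
eef_rot: [3.142, -0.001, 0.154]
force: [-0.5, -0.0, -0.8]
grip_width: 0.0704
grip_force: 0.0
```

To row units: 0.21 rad is 0.1337.

Call:
arm_command([
  [[0, 0, 0, 0, 0, 0.0637, -0.5], [0, 0, 0, 0, 0, 0.1337, -0.5], [0, 0, 0, 0, 0, 0.1337, -0.5], [0, 0, 0, 0, 0, 0.1337, -0.5], [0, 0, 0, 0, 0, 0.1337, -0.5]],
])

```text
time_s: 18.85
ee_pos: [0.4249, 0.0721, 0.1501]
eef_rot: [-3.142, -0.0, -0.048]
force: [1.0, -0.1, -0.0]
grip_width: 0.0704
grip_force: 0.0
```

```bash
python3 - <<'E'
from h import *
for n in('top','side'):
    im,d,i=look(n);P=cloud(d,i)
    q=box(P,(.6535,.0175),.02,.022,.054);print('purple',len(q),circ(q,.011))
    q=box(P,(.649,-.057),.045,.044,.075);print('cuff',circ(q,.0285))
go(.4244,.072,.015,-.051-1.571)
E
```

```text
purple 16 [0.65361575 0.01955673]
cuff [ 0.64715096 -0.05614481]
purple 64 [0.65428524 0.01802504]
cuff [ 0.6487892  -0.05959496]
t 18.95 shift [-5.000e-01  1.000e-01  1.351e+02] rot [ 0.    -0.    -3.139] grip 0.0704
```

Call:
arm_command([
  [[0, 0, 0.06, 0, 0, 0, -0.5], [0, 0, 0.12, 0, 0, 0, -0.5], [0, 0, 0.1667, 0, 0, 0, -0.5], [0, 0, 0.18, 0, 0, 0, -0.5], [0, 0, 0.18, 0, 0, 0, -0.5], [0, 0, 0.18, 0, 0, 0, 1], [0, 0, 0.18, 0, 0, 0, 1], [0, 0, 0.18, 0, 0, 0, 1], [0, 0, 0.18, 0, 0, 0, 1], [0, 0, 0.18, 0, 0, 0, 1], [0, 0, 0.18, 0, 0, 0, 1], [0, 0, 0.18, 0, 0, 0, 1]],
])

```text
time_s: 20.15
ee_pos: [0.425, 0.0721, 0.0151]
eef_rot: [3.142, -0.0, -0.05]
force: [-0.2, 0.7, 1.9]
grip_width: 0.0216
grip_force: 20.0
```

Call:
arm_command([
  [[0, 0, 0, 0, 0, 0, 1], [0, 0, 0, 0, 0, 0, 1], [0, 0, 0, 0, 0, 0, 1]],
])

```text
time_s: 20.45
ee_pos: [0.425, 0.0721, 0.0151]
eef_rot: [3.142, -0.0, -0.05]
force: [-1.5, -0.9, 4.3]
grip_width: 0.0215
grip_force: 20.0
```

```bash
python3 -c "
from h import *
print(ctrl.get_obs()['ee_pos'])
go(.5798,-.2036,.13,-.051-1.571)"
```

```text
[0.42496324 0.07207958 0.01514591]
t 20.45 shift [ 168.5  267.6 -114.8] rot [ 0.    -0.     0.001] grip 0.0215
```

To row units: 268 mm is 0.3573, 168 mm is 0.224.

Call:
arm_command([
  [[0, 0, -0.0533, 0, 0, 0, 1], [0, 0, -0.1067, 0, 0, 0, 1], [0, 0, -0.1533, 0, 0, 0, 1], [0.0333, 0.0533, -0.1533, 0, 0, 0, 1], [0.0667, 0.1067, -0.1533, 0, 0, 0, 1], [0.1, 0.16, -0.1533, 0, 0, 0, 1], [0.1333, 0.2133, -0.1533, 0, 0, 0, 1], [0.1667, 0.2667, -0.1533, 0, 0, 0, 1], [0.2, 0.32, -0.1533, 0, 0, 0, 1], [0.224, 0.3573, -0.1533, 0, 0, 0, 1], [0.224, 0.3573, -0.1533, 0, 0, 0, 1], [0.224, 0.3573, -0.1533, 0, 0, 0, 1]],
])

```text
time_s: 21.65
ee_pos: [0.5788, -0.2041, 0.129]
eef_rot: [-3.141, 0.002, -0.051]
force: [-0.2, 1.2, -1.4]
grip_width: 0.0218
grip_force: 20.0
```

Call:
arm_command([
  [[0, 0, 0, 0, 0, 0, 1], [0, 0, 0, 0, 0, 0, 1]],
])

```text
time_s: 21.85
ee_pos: [0.5791, -0.203, 0.1302]
eef_rot: [-3.142, -0.0, -0.049]
force: [-0.5, -0.4, -1.1]
grip_width: 0.0219
grip_force: 20.0
```

```bash
python3 -c "
from h import *
go(.5798,-.2036,.0238,-.051-1.571)"
```

```text
t 21.85 shift [  0.8   0.5 106.4] rot [-0.    -0.     0.002] grip 0.0219
```

To row units: 106 mm is 0.1413, 98 mm is 0.1307.

Call:
arm_command([
  [[0.0013, 0, 0.0533, 0, 0, 0, 1], [0.0013, 0, 0.1067, 0, 0, 0, 1], [0.0013, 0, 0.1307, 0, 0, 0, 1], [0.0013, 0, 0.1413, 0, 0, 0, 1], [0.0013, 0, 0.1413, 0, 0, 0, 1], [0.0013, 0, 0.1413, 0, 0, 0, 1], [0.0013, 0, 0.1413, 0, 0, 0, 1], [0.0013, 0, 0.1413, 0, 0, 0, -0.3], [0.0013, 0, 0.1413, 0, 0, 0, -0.3], [0.0013, 0, 0.1413, 0, 0, 0, -0.3], [0.0013, 0, 0.1413, 0, 0, 0, -0.3], [0.0013, 0, 0.1413, 0, 0, 0, -0.3]],
])

```text
time_s: 23.05
ee_pos: [0.5802, -0.2041, 0.0241]
eef_rot: [3.142, -0.0, -0.05]
force: [-0.3, 0.2, 0.3]
grip_width: 0.0584
grip_force: 0.0
```

To row units: -190 mm is -0.2533, -150 mm is -0.2.

Call:
arm_command([
  [[0, 0, -0.0533, 0, 0, 0, -0.3], [0, 0, -0.1067, 0, 0, 0, -0.3], [0, 0, -0.16, 0, 0, 0, -0.3], [-0.0667, 0, -0.1867, 0, 0, 0, -0.3], [-0.1333, 0, -0.1867, 0, 0, 0, -0.3], [-0.2, 0, -0.1867, 0, 0, 0, -0.3], [-0.2533, 0, -0.1867, 0, 0, 0, -0.3], [-0.2533, 0, -0.1867, 0, 0, 0, -0.3], [-0.2533, 0, -0.1867, 0, 0, 0, -0.3], [-0.2533, 0, -0.1867, 0, 0, 0, -0.3]],
])

```text
time_s: 24.05
ee_pos: [0.3913, -0.1948, 0.1643]
eef_rot: [3.141, -0.001, -0.05]
force: [-0.4, -0.2, 0.5]
grip_width: 0.0613
grip_force: 0.0
```

```bash
python3 - <<'E'
from h import *
c0=np.array([.6144,-.0552]);a=-.0512;M=np.array([[np.cos(a),np.sin(a)],[-np.sin(a),np.cos(a)]])
for n in('top','side'):
    im,d,i=look(n);P=cloud(d,i)
    cv2.imwrite(f'pics/f_{n}.png',cv2.resize(im[100:300,200:480] if n=='top' else im[110:310,240:520],None,fx=2,fy=2))
    f=lambda x:np.round(1e3*M@(x-c0),1)
    print('purple',f(circ(box(P,(.6535,.0175),.02,.022,.054),.011)))
    q=box(P,(.58,-.2036),.02,.022,.054);print('blue',f(circ(q,.011)),box(P,(.58,-.2036),.02,.02,.1)[:,2].max())
    print('cuff',f(circ(box(P,(.649,-.057),.045,.044,.075),.0285)))
E
```

```text
purple [35.5 76.7]
blue [ -35.7 -132.7] 0.07036589488790146
cuff [32.8  0.4]
purple [35.8 74.4]
blue [ -26.9 -151.6] 0.07016629657061912
cuff [34.3 -2.7]
```

View pics/f_top.png

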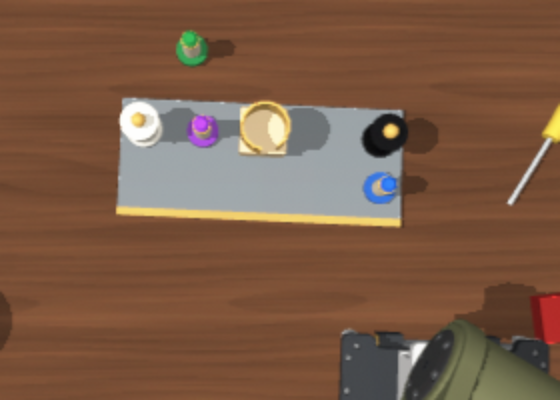

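View pics/f_side.png

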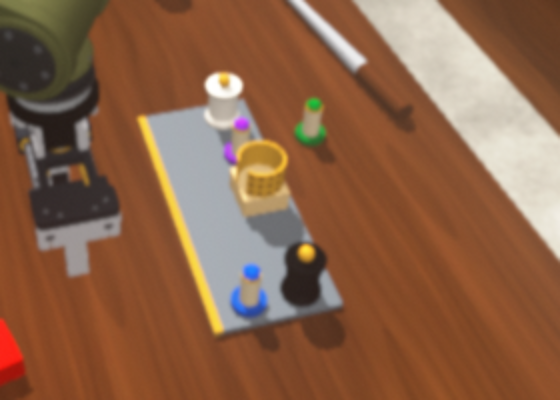

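All pieces are upright and in place: purple (203,130), cuff on riser (265,128) and blue (380,188) in front of black (385,134). The top-view circle fit for blue is poor because few pixels show, but the side fit gives (-27,-152) against a target of (-27,-150).

```bash
python3 -c "
from h import *
print(ctrl.hand_in())"
```

```text
the job is handed in; nothing more can be done
None
```

I placed the riser, cuff, purple stand and blue stand, let go of all of them and handed the job in at about 24 s; the final views show every piece upright and close to its target, but no verdict came back.

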